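# Check the wax warmer with the thermometer, then crack its stuck lid

### The arm

A 6-joint arm with a two-finger parallel gripper is mounted at the origin on the work surface. World frame = base frame: x ahead of the robot, y to its left, z up, the work surface at z = 0. Lengths are in mm, angles in rad, forces in N, time in s.
With the tool pointing down it reaches from about 275 to 825 mm from the base axis. Payload 5.2 kg.
Tool frame: the origin (TCP) lies at the very end of the fingers, on their centre line; the grasp point (between the pads) lies 19 mm behind it; z points along the fingers, y is the direction in which the jaws open and shut (so a half turn about z gives the same grasp; the last joint's range is limited). The gripper opens to 93 mm and grips with 3 to 60 N. Pads are 15 mm wide; open, the fingers measure 128 mm over their backs; the gripper's body (75 mm by 188 mm) begins 65 mm behind the grasp point.
Start: joints at [0.979, 0.259, 1.535, -0, 1.348, -0.203], TCP at [208.472, 508.964, 218.653] pointing down, gripper open.
Joint ranges: [-3.14, 3.14], [-0.91, 2.08], [0.19, 2.58], [-1.22, 4.36], [0.22, 2.71], [-3.12, 3.12]. Speed limits (rad/s): [2.57, 2.57, 3.14, 3.14, 3.14, 3.14].

### API

Orientations are given as [roll, pitch, yaw] about the fixed x, y, z axes, in that order (R = Rz(yaw) Ry(pitch) Rx(roll)).
In Python, from bench import robot gives the robot as it stands. The module is installed in compiled form; this text tells all that it offers. Calls block until the motion is done:
- robot.move_ptp(position, orientation): joint-space move of the TCP to a pose.
- robot.move_linear(position, ori=None, speed=150, f_stop=None): straight line of the TCP; ori=None keeps the orientation; speed is the mean speed in mm/s. With f_stop (N) it stops when the force on the tool has changed by that much, and returns True; else False.
- robot.move_j(angles): joint-space move.
- robot.move_gripper(opening): opening from 0.0 (shut) to 1.0 (fully open); the grip force is fixed at half the most; returns when the fingers have stopped.
- robot.sleep(seconds).
- robot.inverse_kinematics(position, orientation): joint angles nearest the present ones, or None.
- robot.get_image(name): name is "scene" or "top" or "wrist"; returns a dict with "img" (400x640x3 uint8, blue, green, red), "fovy" (degrees; the focal length in pixels is half the picture's height over the tangent of half this angle, whatever the lens; pixels are square), "cx", "cy" (the principal point, pixels), "eye" and "orientation" of the camera in the world. Camera axes: x right, y down, z forward; pixel columns grow to the right and rows downward; lengths in mm; the calibration is good to about 2 mm. The wrist camera is an equidistant fisheye: a pixel r from the principal point sees the ray r / f radians off the axis. A picture is of the moment at which its call begins. There is no depth.
A pose or a line that the arm cannot do raises robot.MotionError and nothing moves.
- robot.hand_in(): hands the job in, once; it reports no verdict.
Readings, each from a call of its own:
- robot.current_t(): time.
- robot.current_qpos(): joint angles.
- robot.current_joint_vel(): joint speeds.
- robot.current_joint_efforts(): joint torques, N m.
- robot.current_tcp_pos(): TCP position.
- robot.current_eef_rot(): TCP orientation.
- robot.current_contact_force(): force on the tool from outside, world axes, zero at the start.
- robot.current_ft_torque(): the same for the moment, N m.
- robot.current_gripper_width(): opening from 0.0 (shut) to 1.0 (fully open).
Only numpy, scipy, OpenCV 4.12 (cv2) and the standard library are available. Lean on these libraries where they do the work, as an engineer would, in place of code of your own. Each camera call takes 0.05 s, during which the arm holds its last target.

### The job

Take the handheld infrared thermometer standing on the round rubber mat and hold it steady, upright with its flared nose straight down about 5 cm above the round black measuring spot on the wax warmer's lid, for two seconds, then stand it back upright on the mat and let go. Next take the warmer's lid by its bar, break it free of its tacky seal without letting it fly up, and finish while holding it still with its front edge raised about 4 cm: the program ends with the gripper still holding the lid there. Leave everything else on the bench where it is.

Things in the scene. Friction and masses are not known exactly. Their poses are not given: they have to be found in the camera images.
- wand_grip (a point): Infrared thermometer, a loose grey upright wand of about 130 to 210 g, standing nose down: round handle 30 mm across from 28 mm to 105 mm (the top) above its flat lower end; the lower end is a flared nose 54 mm across and 10 mm high, tapering to the handle at 28 mm. This point is on its axis, 72 mm above the lower end and 33 mm below the top: the place to grip. z is its axis, up.
- wand_nose (a point): Centre of the thermometer's flat lower end, where it looks out, along its own -z (downward when upright).
- wand: The thermometer itself; its origin is the centre of its lower end, the same point as wand_nose.
- mat: Flat round black rubber mat fixed on the bench, 130 mm across, 4 mm thick; origin at the centre of its underside. It and the warmer change sides of the bench from start to start.
- pot: Wax warmer, a fixed grey sheet-metal box 170 mm deep (x) by 200 mm wide (y) by 120 mm high with a hinged steel lid; origin at the centre of its underside. Its -x side is its front and faces roughly towards the robot; +x is its back, where the hinges are.
- lid_bar (a point): Centre of the lid's bar handle: a level round steel bar 12 mm across, lying along the warmer's y, 96 mm clear between its two posts, its axis 35 mm above the lid's top surface, 145 mm in front of the hinge line and 46 mm above it when shut. 20 mm back from the front edge of the warmer. It turns with the lid.
- spot (a point): Centre of the round black measuring spot, 50 mm across, flat on top of the lid, on its middle line, 80 mm behind the bar and 65 mm in front of the hinge line; it is 134.5 mm above the bench when shut.
- lid_hinge (a point): Middle of the lid's hinge line, at the warmer's back top edge (85 mm behind its centre, 120 mm above the bench); the line runs along the warmer's y.
- pot_lid (a joint): Lid angle in rad: 0 shut, growing as its front edge, 176 mm from the hinge, rises; a stop is at 0.55. 0.23 rad puts the front edge 4 cm up. The lid weighs 0.4 to 0.85 kg and its seal is tacky: straight up at the bar it takes about 15 to 18 N to break it free; the pull drops off quickly over the first 0.05 to 0.08 rad, and from there only the lid's weight is left, 3 to 6 N at the bar. Let go, it falls shut.
- driver_mid (a point): Bystander to leave alone: screwdriver lying between the working places, black handle. A point on it.
- glue_mid (a point): Bystander to leave alone: white glue bottle, 54 mm across, 150 mm tall. Centre of it, about half-way up.
- spraycan_mid (a point): Bystander to leave alone: bare metal spray can, 64 mm across, 190 mm tall. Centre of it, about half-way up.
- hammer_mid (a point): Bystander to leave alone: hammer lying down. A point on it.
- jar_mid (a point): Bystander to leave alone: glass jar with metal cap, 72 mm across, 100 mm tall. Centre of it, about half-way up.
- offcut_mid (a point): Bystander to leave alone: wood offcut 150 x 60 x 30 mm. Centre of it, about half-way up.
- tape_mid (a point): Bystander to leave alone: cardboard tape core, ring 90 mm across, 36 mm tall. Centre of it, about half-way up.
- sander_mid (a point): Bystander to leave alone: cork sanding block 110 x 65 x 40 mm. Centre of it, about half-way up.
Mind the look-alikes: they are no part of the job. What is shaped like the wand but pink or red is not meant.

How it is judged (in metres and radians):
On the way, in this order (a step that is already met when the one before it is completed fails the run):
1. thermometer held steady, looking straight down at the spot from 2 to 10 cm (z of spot in the frame of wand_nose between -0.1 and -0.02 m and x of spot in the frame of wand_nose between -0.022 and 0.022 m and y of spot in the frame of wand_nose between -0.022 and 0.022 m and angle between wand_nose's own z axis and vertical below 0.2 rad and linear speed of wand below 0.03 m/s and contact force between the fingers and wand above 0.5 N and value of joint pot_lid below 0.03 rad), for 1.5 s.
2. thermometer stood back upright on the mat and let go (horizontal distance between wand_nose and mat below 0.045 m and z of wand_nose in the frame of mat between 0.001 and 0.008 m and angle between wand_nose's own z axis and vertical below 0.1 rad and contact force between the fingers and wand below 0.1 N and linear speed of wand below 0.02 m/s and value of joint pot_lid below 0.03 rad), for 0.2 s.
3. lid broken free by the fingers (value of joint pot_lid above 0.09 rad and contact force between the fingers and pot_lid above 1 N), for 0.2 s.
At the end, for the whole second after the job is handed in: The fingers hold the lid still between 0.13 and 0.34 rad (front edge 2.3 to 5.9 cm up) with more than 1 N, and the thermometer stands free and upright (within 0.1 rad) on the mat, its centre within 45 mm of the mat's (value of joint pot_lid between 0.13 and 0.34 rad and velocity of joint pot_lid between -0.04 and 0.04 rad/s and contact force between the fingers and pot_lid above 1 N and contact force between wand and pot_lid below 0.1 N and horizontal distance between wand_nose and mat below 0.045 m and z of wand_nose in the frame of mat between 0.001 and 0.008 m and angle between wand_nose's own z axis and vertical below 0.1 rad and contact force between the fingers and wand below 0.1 N and linear speed of wand below 0.02 m/s); the arm keeps its last pose, push and grip.
It fails at once if the lid flies up past 0.42 rad (value of joint pot_lid above 0.42 rad).
It fails at once if a bystander is moved more than 3 cm (distance of any of driver_mid, glue_mid, spraycan_mid, hammer_mid, jar_mid, offcut_mid, tape_mid, sander_mid from where it was at the start of the episode above 0.03 m).
It also fails if it takes over 72 s, if anything falls off the work surface, if the arm or the gripper's body presses on something with over 40 N, if the wrist force passes 120 N, or if a joint passes its speed limit or range.

## Working session

There is one attempt and no reset: what is moved stays moved. The work goes in short steps, each a Python script; the robot and the scene stay as the last script left them, time stands still between calls to the robot, and variables do not carry over. Pictures are saved under pics/ and viewed, and the job is handed in when it is done.

```bash
mkdir -p pics; cat > h.py <<'E'
import numpy as np, cv2
from scipy.spatial.transform import Rotation as R
from bench import robot
def cam(name,fn=None):
    d=robot.get_image(name)
    if fn: cv2.imwrite('pics/'+fn,d['img'])
    return d
def rot(o):
    o=np.array(o); return o if o.shape==(3,3) else R.from_euler('xyz',o).as_matrix()
def ray(d,u,v,fish=False):
    f=200/np.tan(np.radians(d['fovy'])/2)
    x,y=(u-d['cx']),(v-d['cy'])
    if fish:
        r=np.hypot(x,y); t=r/f; c=np.array([np.sin(t)*x/max(r,1e-9),np.sin(t)*y/max(r,1e-9),np.cos(t)])
    else: c=np.array([x/f,y/f,1.])
    return np.array(d['eye']),rot(d['orientation'])@c
def onz(d,u,v,z,fish=False):
    e,r=ray(d,u,v,fish); return e+r*(z-e[2])/r[2]
def proj(d,p):
    f=200/np.tan(np.radians(d['fovy'])/2)
    c=rot(d['orientation']).T@(np.array(p)-np.array(d['eye'])); return d['cx']+f*c[0]/c[2],d['cy']+f*c[1]/c[2]
E
python3 - <<'E'
from h import *
for n in ['scene','top','wrist']:
    d=cam(n,n+'1.png'); print(n,{k:d[k] for k in d if k!='img'})
print(robot.current_t(),robot.current_eef_rot(),robot.current_tcp_pos())
E
```

```text
scene {'fovy': 50.91892774288025, 'cx': 323.5399562889325, 'cy': 201.26377450459842, 'eye': array([1280.52902489, -289.81152004,  915.45589285]), 'orientation': array([-2.34916642, -0.00957674,  1.21424864])}
top {'fovy': 52.01708654882022, 'cx': 317.14424776338547, 'cy': 198.20925692745166, 'eye': array([ 445.22455424,   15.37213301, 1453.97734054]), 'orientation': array([-3.05214371, -0.01361565, -1.54350592])}
wrist {'fovy': 65.70646984690485, 'cx': 318.83786546637816, 'cy': 196.50348302409887, 'eye': array([139.34720606, 536.63880808, 384.11653132]), 'orientation': array([2.86914461e+00, 1.52809514e-03, 1.18291120e+00])}
0.15 [-3.14027821e+00 -2.46708681e-04  2.75282273e+00] [208.23564337 508.62499476 218.03163248]
```

View pics/scene1.png

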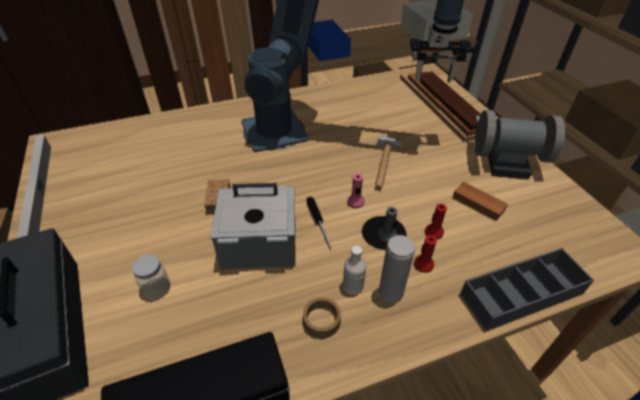

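View pics/top1.png

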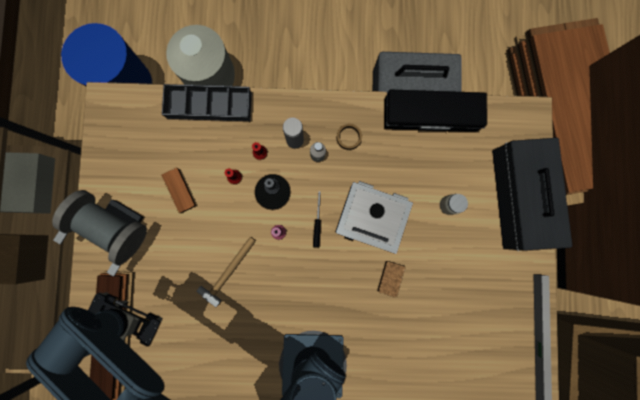

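View pics/wrist1.png

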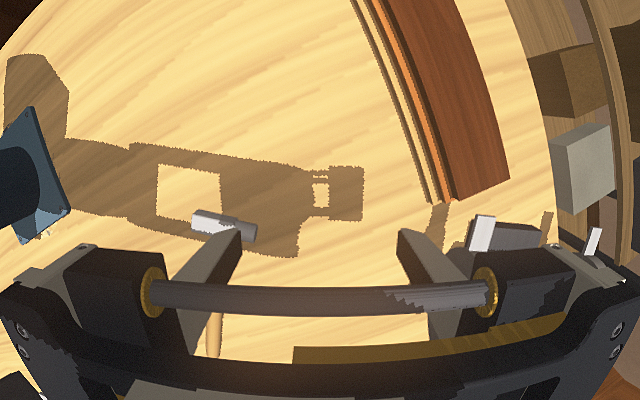

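The top view shows the grey wand on the black mat at about (271,188). The warmer is at (375,216), with its spot at (377,211) and its bar at (370,234). I'll zoom in on these.

```bash
python3 - <<'E'
import cv2
t=cv2.imread('pics/top1.png');cv2.imwrite('pics/tz.png',cv2.resize(t[120:280,215:425],None,fx=3.7,fy=3.7,interpolation=cv2.INTER_CUBIC))
t=cv2.imread('pics/scene1.png');cv2.imwrite('pics/sz.png',cv2.resize(t[160:310,200:460],None,fx=3,fy=3,interpolation=cv2.INTER_CUBIC))
E
```

```text
(no output)
```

View pics/tz.png

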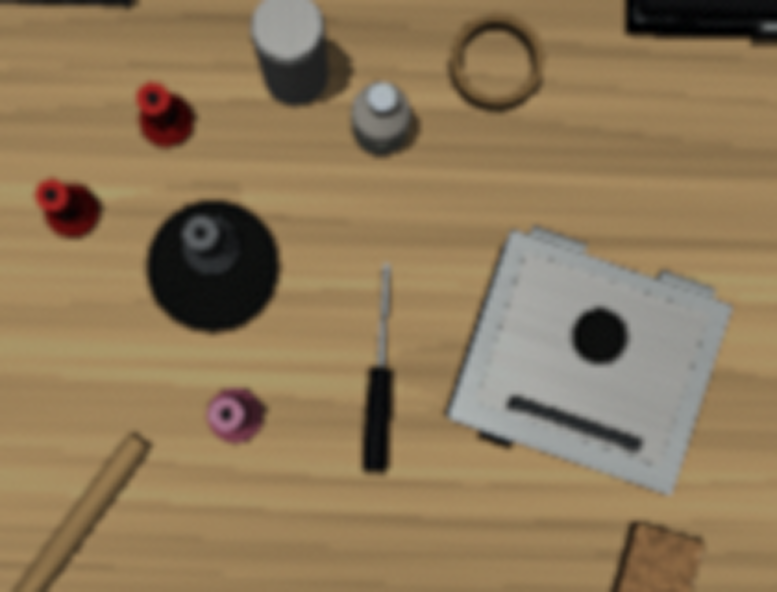

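View pics/sz.png

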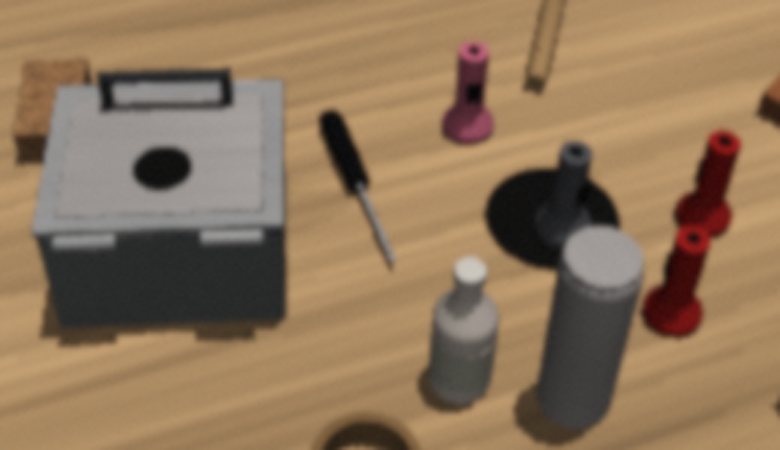

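In the top zoom (3.7x) the wand top is at (202,233), the mat centre at (213,266), the spot at (600,335), and the bar runs from (514,402) to (637,444). In the scene zoom (3x) the wand top is at (574,151) and the spot at (163,168). Next I'll compute positions from these.

```bash
python3 - <<'E'
from h import *
T=cam('top');S=cam('scene')
def comp(img,seed,thr):
    m=(img.max(2)<thr).astype(np.uint8); n,l,s,c=cv2.connectedComponentsWithStats(m,connectivity=4)
    # nearest component
    d=np.hypot(*(c-np.array(seed)).T); d[s[:,4]<30]=999; d[0]=999
    i=d.argmin(); return c[i],s[i],(l==i).astype(np.uint8)
def tz(u,v): return 215+(u+.5)/3.7-.5,120+(v+.5)/3.7-.5
def sz(u,v): return 200+(u+.5)/3-.5,160+(v+.5)/3-.5
for thr in (50,70,90):
    c,s,_=comp(T['img'],(377,211),thr); print('spotT',c,s[4],onz(T,*c,134.5).round(1))
    c,s,_=comp(S['img'],(254,216),thr); print('spotS',c,s[4],onz(S,*c,134.5).round(1))
    c,s,m=comp(T['img'],(272,191),thr)
    h=cv2.convexHull(max(cv2.findContours(m,0,2)[0],key=len)); e=cv2.fitEllipse(h); print('matT',e,s[4],onz(T,*e[0],4).round(1))
    c,s,m=comp(S['img'],(384,233),thr)
    h=cv2.convexHull(max(cv2.findContours(m,0,2)[0],key=len)); e=cv2.fitEllipse(h); print('matS',e,s[4],onz(S,*e[0],4).round(1))
print('wandT',onz(T,*tz(202,233),109).round(1),'S',onz(S,*sz(574,151),109).round(1))
a=onz(T,*tz(514,402),172);b=onz(T,*tz(637,444),172);print('bar',a.round(1),b.round(1),np.linalg.norm(a-b),(a+b)/2)
a=onz(S,*sz(103,75),172);b=onz(S,*sz(228,74),172);print('barS',a.round(1),b.round(1),np.linalg.norm(a-b),(a+b)/2)
# lid outline
print('lid corners',[onz(T,*tz(*p),132)[:2].round(1) for p in [(512,232),(732,308),(668,492),(447,413)]])
print('driver',[onz(T,*tz(*p),10)[:2].round() for p in [(385,265),(375,470)]],'pink',onz(T,*tz(226,413),105)[:2],'can',onz(T,*tz(287,27),190)[:2],'glue',onz(T,*tz(381,97),150)[:2],'red',onz(T,*tz(52,194),105)[:2],onz(T,*tz(153,98),105)[:2])
E
```

```text
spotT [376.54362416 210.48322148] 149 [ 529.7 -192.2  134.5]
spotS [253.68208092 215.60115607] 173 [ 529.1 -192.3  134.5]
matT ((272.145751953125, 191.5395050048828), (34.183448791503906, 34.61594009399414), 54.19124984741211) 856 [595.  159.6   4. ]
matS ((383.4897766113281, 230.89739990234375), (33.8786735534668, 41.214412689208984), 83.46572875976562) 883 [590.5 161.4   4. ]
spotT [376.6        210.32727273] 165 [ 530.2 -192.4  134.5]
spotS [253.5078534  215.72251309] 191 [ 529.4 -192.9  134.5]
matT ((272.07708740234375, 191.54473876953125), (34.78092575073242, 35.35771179199219), 49.8006591796875) 920 [595.  159.8   4. ]
matS ((383.98431396484375, 258.0537109375), (52.18703079223633, 94.64393615722656), 178.1961669921875) 2083 [679.6 118.9   4. ]
spotT [376.69318182 210.36363636] 176 [ 530.1 -192.7  134.5]
spotS [253.61395349 215.53488372] 215 [ 528.8 -192.4  134.5]
matT ((272.23077392578125, 191.44647216796875), (35.552764892578125, 35.759246826171875), 90.85653686523438) 996 [595.3 159.3   4. ]
matS ((384.66796875, 256.8528747558594), (51.52544403076172, 100.17720031738281), 178.5940704345703) 2385 [676.5 122.5   4. ]
wandT [613.5 159.9 109. ] S [609.6 161.5 109. ]
bar [ 469.6 -115.2  172. ] [ 437.2 -219.7  172. ] 109.40026662398492 [ 453.37917393 -167.44399661  172.        ]
barS [ 438.7 -218.8  172. ] [ 474.4 -116.   172. ] 108.83820304708657 [ 456.5776711  -167.43123439  172.        ]
lid corners [array([ 619.4, -114.6]), array([ 557.9, -309.1]), array([ 396.2, -254.5]), array([459.2, -61.2])]
driver [array([600.,  -6.]), array([405.,  -1.])] pink [454.14389017 133.03195147] can [781.60467337  85.75583801] glue [732.47037165   3.95135144] red [645.26223053 295.70198526] [735.24305586 209.01092871]
```

```bash
python3 - <<'E'
from h import *
robot.move_ptp([611.5,160.7,200],[np.pi,0,np.radians(105)])
d=cam('wrist','w2.png'); print({k:d[k] for k in d if k!='img'})
print(robot.current_t(),robot.current_tcp_pos(),robot.current_qpos())
np.save('w2.npy',{k:d[k] for k in d},allow_pickle=True)
E
```

```text
{'fovy': 65.70646984690485, 'cx': 318.83786546637816, 'cy': 196.50348302409887, 'eye': array([591.69370655, 233.52066307, 366.38496525]), 'orientation': array([ 2.86931794e+00, -2.54683652e-04,  2.64392854e-01])}
2.225 [610.99705207 161.99907888 200.20942771] [ 8.28118052e-02  4.17407388e-01  1.35225056e+00  2.89087319e-04
  1.37180319e+00 -1.81015855e-01]
```

View pics/w2.png

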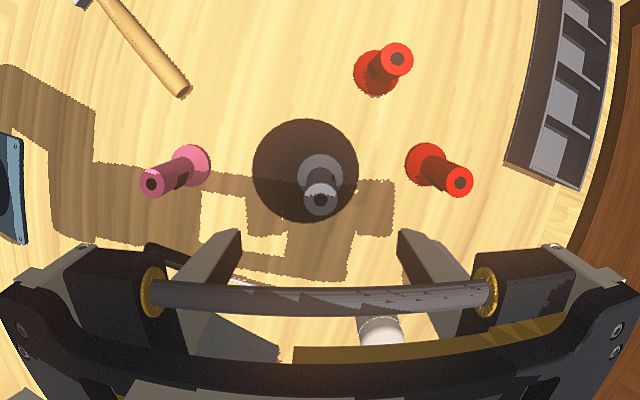

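The wrist view shows the wand top at (320,199) between the fingers, and the mat centred at about (305,171). The pink and red look-alikes are well clear to the sides.

```bash
python3 - <<'E'
from h import *
d=np.load('w2.npy',allow_pickle=True).item()
print('top',onz(d,320,199,109,1),'mat',onz(d,305.5,171,4,1))
m=(d['img'].max(2)<80).astype(np.uint8)
print('nose ring',onz(d,320,176,12,1))
print(robot.current_eef_rot())
E
```

```text
top [612.09265408 162.26972687 109.        ] mat [594.65125849 162.16740762   4.        ]
nose ring [612.4501098  162.39286738  12.        ]
[ 3.14141228e+00 -2.55085809e-04  1.83456688e+00]
```

```bash
python3 - <<'E'
from h import *
O=[np.pi,0,np.radians(105)]
robot.move_linear([612,161.6,57],O,speed=100,f_stop=8)
robot.sleep(.2);print(robot.current_tcp_pos())
robot.move_gripper(0.0)
print('w',robot.current_gripper_width()*93,robot.current_tcp_pos(),robot.current_contact_force())
robot.move_linear([612,161.6,77],O,speed=40)
print(robot.move_linear([612,161.6,240],O,speed=120), robot.current_gripper_width()*93,robot.current_contact_force(),robot.current_t())
cam('scene','s3.png');cam('wrist','w3.png')
a=cv2.imread('pics/s3.png')[110:260,230:480];cv2.imwrite('pics/s3z.png',cv2.resize(a,None,fx=3,fy=3))
E
```

```text
[612.28640461 161.63555792  57.50074096]
w 29.000237448707022 [612.02153638 161.59103227  56.96343296] [ 0.76083064  0.29384276 -0.24956393]
False 29.071390018792076 [ 0.7899346  -0.42445511 -1.97387509] 7.1833
```

View pics/s3z.png

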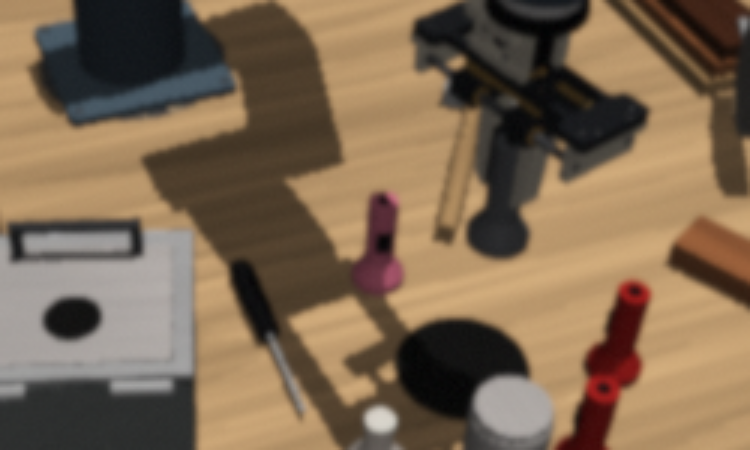

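View pics/w3.png

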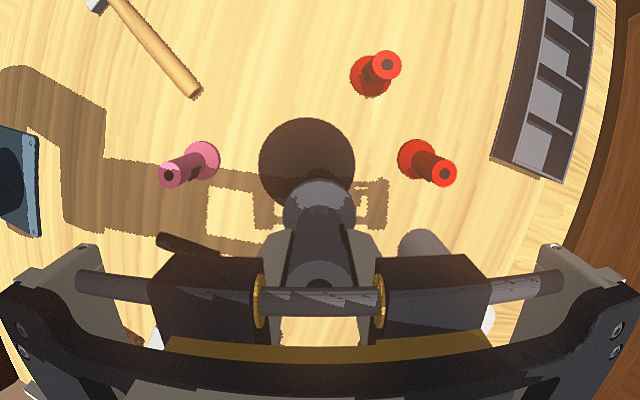

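The wand is gripped at 29 mm wide, weighs about 2 N, hangs upright and is off the mat. Now I'll move it over the spot.

```bash
python3 - <<'E'
from h import *
O=[np.pi,0,np.radians(71.8)]
d=cam('wrist'); print('mat',onz(d,307,165,4,1))
robot.move_linear([529.6,-192.4,237.5],O,speed=170)
robot.sleep(0.3)
T=cam('top','t4.png');S=cam('scene','s4.png');d=cam('wrist','w4.png')
print(robot.current_t(),robot.current_tcp_pos(),robot.current_eef_rot(),robot.current_gripper_width()*93)
a=S['img'][120:270,190:440];cv2.imwrite('pics/s4z.png',cv2.resize(a,None,fx=3,fy=3))
np.save('w4.npy',d,allow_pickle=True)
robot.sleep(2.0);print(robot.current_t(),robot.current_tcp_pos())
E
```

```text
mat [595.06493784 162.34074533   4.        ]
10.075 [ 529.64303748 -192.32787787  237.51907709] [3.14155592e+00 2.08232438e-05 1.25330565e+00] 28.95759850665811
12.075 [ 529.59997012 -192.38588496  237.502369  ]
```

View pics/s4z.png

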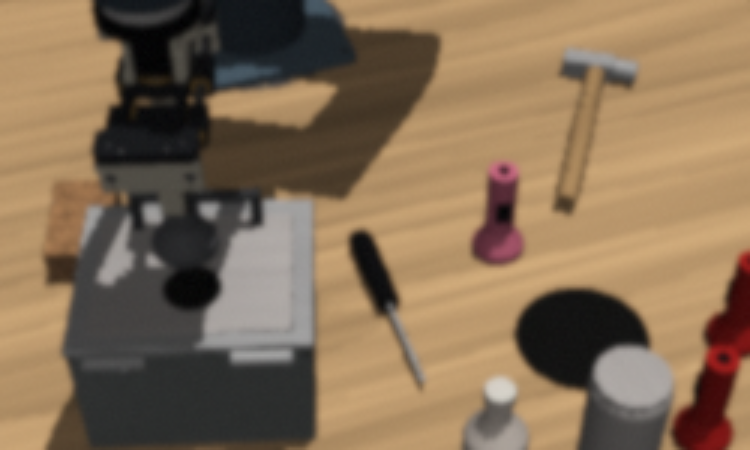

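View pics/w4.png

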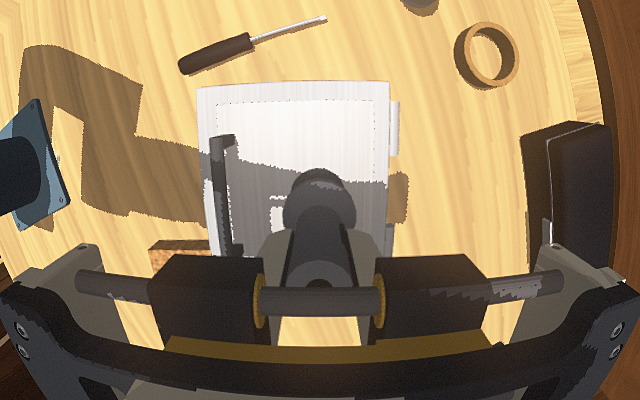

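The scene zoom shows the nose at about (184,246), directly above the black spot at (191,287). I'll check the nose position numerically.

```bash
python3 - <<'E'
from h import *
S=cam('scene')
for z in (184.5,134.5):
    p=proj(S,(529.6,-192.4,z)); print(z,(p[0]-190)*3+1,(p[1]-120)*3+1)
g=cv2.cvtColor(S['img'],cv2.COLOR_BGR2GRAY)[185:225,225:275]
cv2.imwrite('pics/s5z.png',cv2.resize(g,None,fx=12,fy=12,interpolation=2)*1)
E
```

```text
184.5 185.60198961789098 246.41915009222748
134.5 192.11028488175066 288.20090320802706
```

View pics/s5z.png

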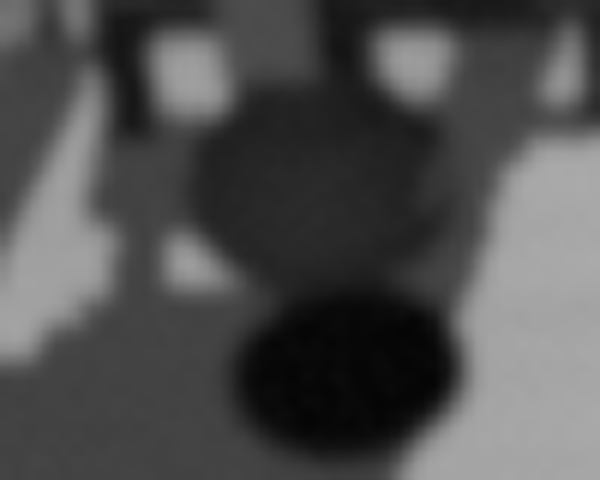

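The nose matches its prediction to within 2 mm and has been held for over 2 s. I'll put the wand back on the mat.

```bash
python3 - <<'E'
from h import *
O=[np.pi,0,np.radians(105)]
robot.sleep(.2)
x,y=595,161.3
robot.move_linear([x,y,243],O,speed=170)
robot.move_linear([x,y,66],O,speed=120)
robot.sleep(.2)
print('stop',robot.move_linear([x,y,56],O,speed=20,f_stop=3),robot.current_tcp_pos(),robot.current_contact_force())
robot.move_gripper(0.65); robot.sleep(.3)
print(robot.current_gripper_width(),robot.current_contact_force(),robot.current_tcp_pos())
robot.move_linear([x,y,110],O,speed=60)
robot.move_linear([x,y,230],O,speed=120)
robot.move_gripper(1.0)
d=cam('wrist','w6.png');T=cam('top','t6.png');S=cam('scene','s6.png');print(robot.current_t())
np.save('w6.npy',d,allow_pickle=True)
E
```

```text
stop True [595.0250403  161.30650355  56.8553337 ] [-0.43610004  0.22871018  4.74527167]
0.652577933104704 [-0.33474891  0.11031589 -0.00631571] [594.09005185 161.23733996  56.01098646]
20.9667
```

View pics/w6.png

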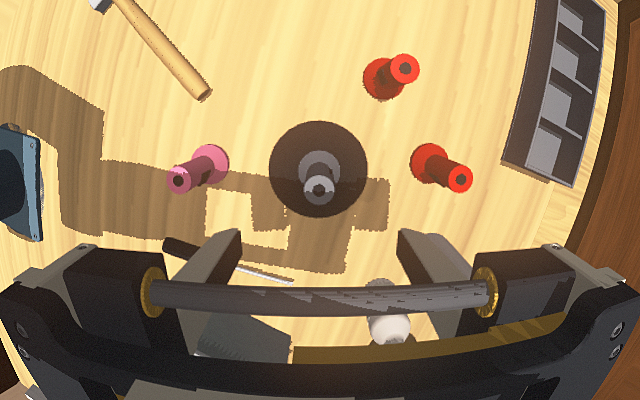

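View pics/s6.png

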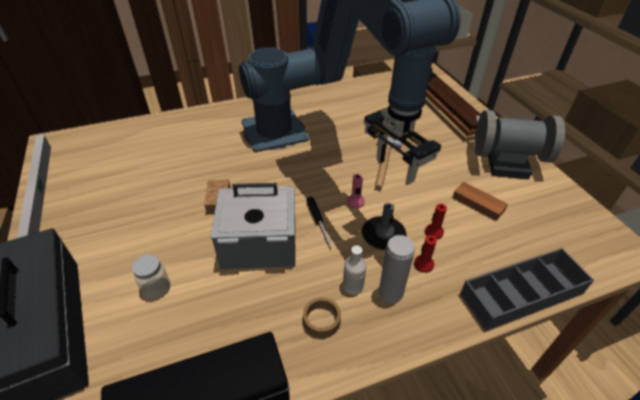

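The wand stands upright at the mat's centre: its top is at (319,190) in the wrist view and the mat at (318,168). The bystanders haven't moved. Next is hovering over the bar.

```bash
python3 - <<'E'
from h import *
d=np.load('w6.npy',allow_pickle=True).item()
print('top',onz(d,319,190,109,1),'mat',onz(d,318,168,4,1))
O=[np.pi,0,np.radians(71.8)]
robot.move_linear([453.5,-167.4,235],O,speed=200)
d=cam('wrist','w7.png');np.save('w7.npy',d,allow_pickle=True)
print(robot.current_t(),robot.current_tcp_pos(),robot.current_qpos().round(2))
E
```

```text
top [595.19465157 161.75479577 109.        ] mat [593.44986989 163.58400197   4.        ]
22.9583 [ 453.71417481 -166.75334385  234.96280816] [-0.58  0.13  1.66  0.    1.36 -0.27]
```

View pics/w7.png

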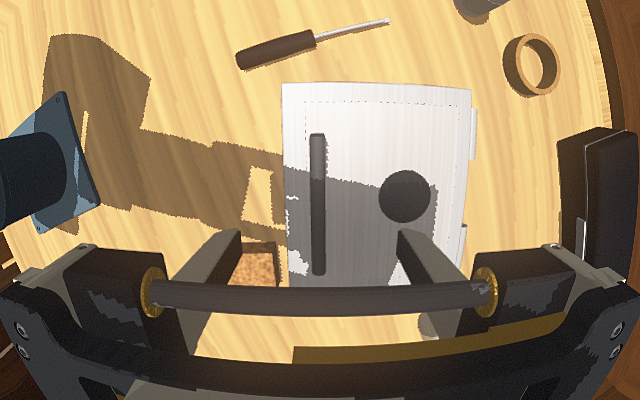

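The wrist view shows the bar from (317,137) to (319,272) and the spot at (404,196). I'll compute the centre and yaw.

```bash
python3 - <<'E'
from h import *
d=np.load('w7.npy',allow_pickle=True).item()
a=onz(d,317.5,136,171,1);b=onz(d,319,274,171,1);a2=onz(d,317.5,160,171,1);b2=onz(d,319,250,171,1)
print(a,b,np.linalg.norm(a-b),(a+b)/2,np.degrees(np.arctan2(*(a-b)[1::-1])),np.degrees(np.arctan2(*(a2-b2)[1::-1])))
print('spot',onz(d,404.5,196,134.5,1))
E
```

```text
[ 470.65251403 -112.84973564  171.        ] [ 436.07033211 -222.33863046  171.        ] 114.82049204630174 [ 453.36142307 -167.59418305  171.        ] 72.47122377212403 72.78881472497783
spot [ 528.80776754 -191.01622412  134.5       ]
```

```bash
cat >> h.py <<'E'
PSI=np.radians(72.1-90); X=np.array([np.cos(PSI),np.sin(PSI),0]);Y=np.array([-X[1],X[0],0])
def lidpose(th,bar):
    Q=R.from_rotvec(Y*th); hinge=bar+145*X-np.array([0,0,46.])
    p=hinge+Q.apply(bar-hinge)+Q.apply([0,0,-19.])
    o=(Q*R.from_euler('xyz',[np.pi,0,PSI+np.pi/2])).as_euler('xyz')
    return p,o
E
python3 - <<'E'
from h import *
bar=np.array([453.5,-167.4,166.]); np.save('bar.npy',bar)
for th in (0,.1,.23): p,o=lidpose(th,bar); print(p.round(1),o.round(3),robot.inverse_kinematics(p,o) is not None)
p,o=lidpose(0,bar)
robot.move_linear([p[0],p[1],170],o,speed=80)
print('stop',robot.move_linear(p,o,speed=40,f_stop=6),robot.current_tcp_pos(),robot.current_contact_force())
robot.move_gripper(0.0); robot.sleep(.2)
print(robot.current_gripper_width()*93,robot.current_tcp_pos(),robot.current_contact_force(),robot.current_t())
S=cam('scene','s8.png');d=cam('wrist','w8.png');cv2.imwrite('pics/s8z.png',cv2.resize(S['img'][150:280,180:340],None,fx=4.5,fy=4.5))
E
```

```text
[ 453.5 -167.4  147. ] [3.142 0.    1.258] True
[ 456.8 -168.5  161.3] [-3.042  0.     1.258] True
[ 463.  -170.5  179.3] [-2.912  0.     1.258] True
stop False [ 453.55591992 -167.41742788  146.97731622] [ 0.368185   -0.2034442  -0.06698062]
10.772364932694241 [ 452.52264358 -167.05558809  146.90136424] [-5.08952354  0.76208093  4.01742885] 26.0917
```

View pics/w8.png

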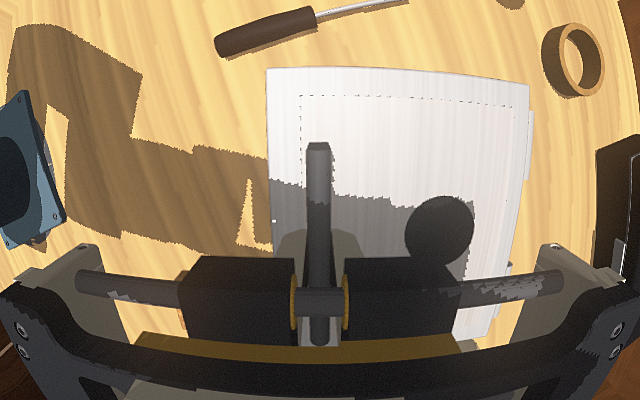

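View pics/s8z.png

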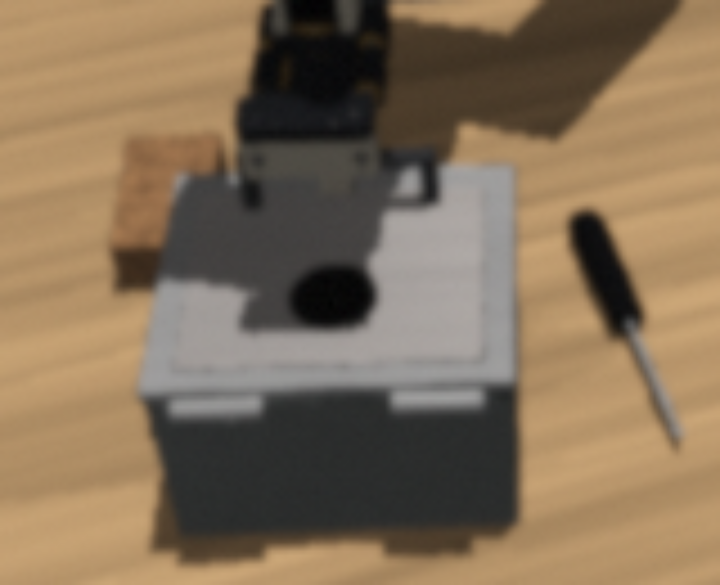

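The bar is between the pads at 10.8 mm wide, and the self-centring shift was only 1 mm. Now I'll lift slowly along the hinge arc and print the force at each step.

```bash
python3 - <<'E'
from h import *
tc=np.array(robot.current_tcp_pos()); bar=np.array([tc[0],tc[1],166.]); np.save('bar.npy',bar)
for th in np.arange(.015,.1201,.015):
    p,o=lidpose(th,bar); robot.move_linear(p,o,speed=8)
    t=np.array(robot.current_tcp_pos()); print(round(th,3),p.round(1),t.round(1),np.array(robot.current_contact_force()).round(1),round(robot.current_gripper_width()*93,2),round(robot.current_t(),1))
S=cam('scene','s9.png');d=cam('wrist','w9.png');cv2.imwrite('pics/s9z.png',cv2.resize(S['img'][150:280,180:340],None,fx=4.5,fy=4.5))
E
```

```text
0.015 [ 452.9 -167.2  149.2] [ 452.6 -167.1  148.1] [ -0.4  -1.1 -12.3] 10.82 26.6
0.03 [ 453.4 -167.3  151.3] [ 452.7 -167.1  149.6] [  1.4  -4.9 -26.9] 11.25 27.1
0.045 [ 453.8 -167.5  153.5] [ 453.  -167.2  151.6] [  0.5  -4.1 -26.6] 10.94 27.5
0.06 [ 454.3 -167.6  155.6] [ 454.1 -167.5  155.2] [  0.1  -4.1 -20.7] 10.97 27.9
0.075 [ 454.9 -167.8  157.8] [ 455.4 -167.9  159.1] [-1.7 -1.1 -7.5] 10.81 28.3
0.09 [ 455.4 -168.   159.9] [ 455.4 -167.9  160. ] [-1.3 -1.1 -9.9] 11.16 28.8
0.105 [ 456.  -168.2  162. ] [ 455.9 -168.1  162. ] [ -2.   -0.8 -11.3] 10.7 29.2
0.12 [ 456.6 -168.4  164.2] [ 456.7 -168.4  164.4] [-2.8 -0.7 -9.9] 11.03 29.6
```

View pics/s9z.png

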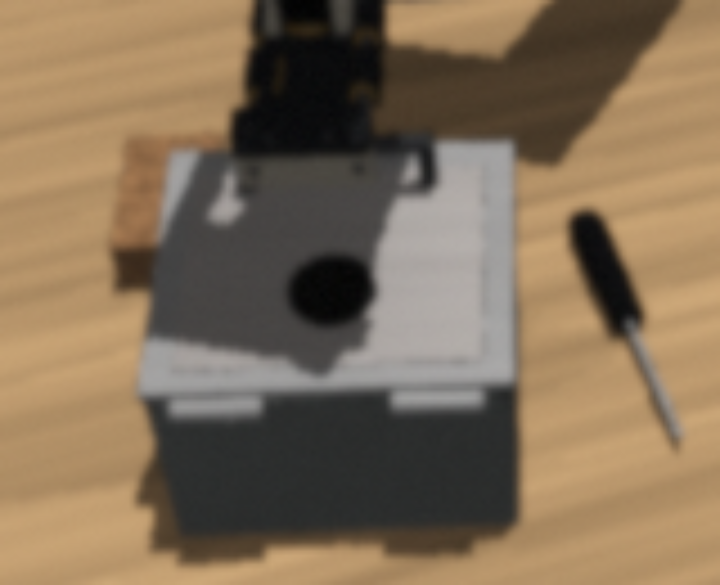

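View pics/w9.png

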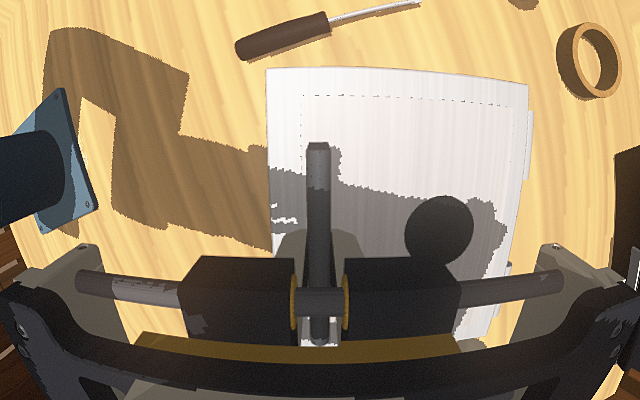

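The seal broke and the lid is following. Its position in the wrist view is the same as before the lift, with the bar at (318,150) and the spot at (440,230), so there was no slip. I'll continue to 0.23 rad.

```bash
python3 - <<'E'
from h import *
bar=np.load('bar.npy')
for th in np.arange(.14,.231,.015):
    p,o=lidpose(th,bar); robot.move_linear(p,o,speed=10)
robot.sleep(1)
print(p.round(1),robot.current_tcp_pos(),np.array(robot.current_contact_force()).round(1),robot.current_gripper_width()*93,robot.current_t())
print(np.abs(robot.current_joint_vel()).max(), th)
S=cam('scene','s10.png');d=cam('wrist','w10.png');T=cam('top','t10.png');cv2.imwrite('pics/s10z.png',cv2.resize(S['img'][130:310,180:460],None,fx=2.8,fy=2.8))
# spot height from two views
def comp(img,seed):
    m=(img.max(2)<60).astype(np.uint8); n,l,s,c=cv2.connectedComponentsWithStats(m,connectivity=4)
    q=np.hypot(*(c-np.array(seed)).T); q[s[:,4]<30]=999; q[0]=999; i=q.argmin(); return c[i],s[i][4]
print(comp(S['img'],(253.5,213)),comp(T['img'],(377,210)))
Q=R.from_rotvec(Y*th);spot=bar+80*X+[0,0,-31.5];h=bar+145*X-[0,0,46];print('pred',proj(S,h+Q.apply(spot-h)),proj(S,spot))
E
```

```text
[ 462.  -170.1  179.3] [ 462.10988702 -170.0920578   179.48437235] [-4.   3.2 -5.3] 11.041669326836955 33.3917
0.00200264458795477 0.2300000000000001
(array([252.56756757, 212.98310811]), np.int32(296)) (array([399.02747253, 220.49358974]), np.int32(1092))
pred (np.float64(253.15152476867559), np.float64(212.91334731777255)) (np.float64(253.90950736364664), np.float64(215.4098698403553))
```

View pics/s10z.png

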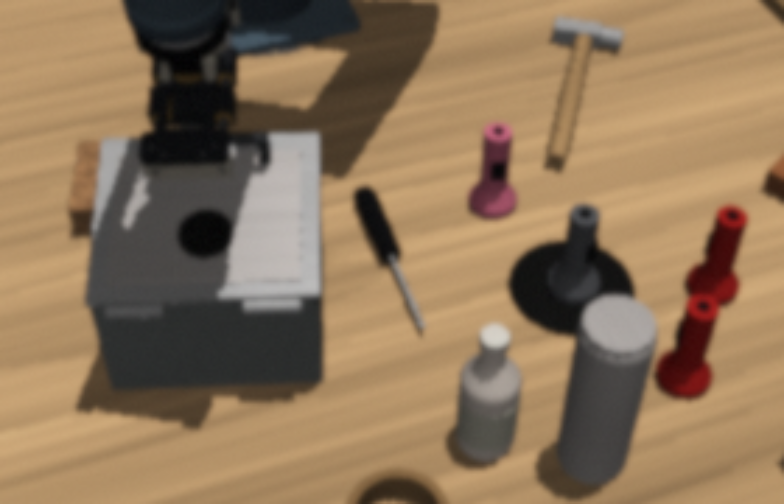

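View pics/w10.png

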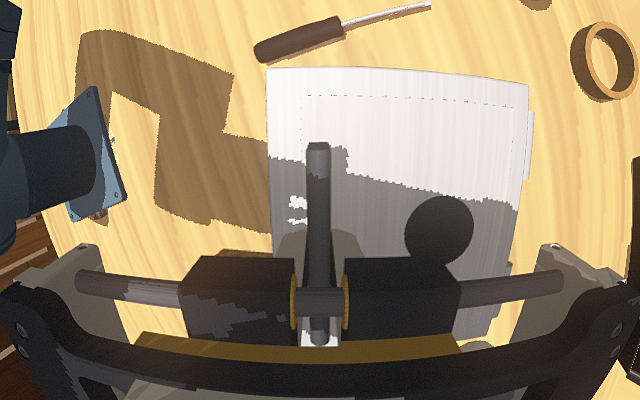

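The scene view shows the lid open with its spot at (252.6,213.0), against a prediction of (253.2,212.9) for 0.23 rad. In the wrist view the lid is unmoved relative to the gripper. The wand stands on the mat and everything is still, so I'm handing in.

```bash
python3 - <<'E'
from bench import robot
print(robot.hand_in(),robot.current_t())
E
```

```text
the job is handed in; nothing more can be done
the job is handed in; nothing more can be done
```

I carried out the whole task and handed it in at about 33.5 s of the 72 s allowed; the program gives no verdict, so what follows is from my own checks.

- **Thermometer reading:** I held it still over the spot for just over 2 s, about 5 cm up. The nose was where I expected it in the scene camera to within about 2 mm.
- **Thermometer back on the mat:** it stands upright and released. Wrist-camera measurements put it about 2–3 mm from the mat's centre.
- **Lid:** I gripped it by the bar and raised it slowly along its hinge arc. The force peaked at about 27 N, above the 15–18 N you gave for the seal. It then dropped to about 5–11 N with no sudden jump.
- **Final hold:** the lid is still held at about 0.23 rad. Its spot was within 1 pixel of the predicted position in the scene camera, the wrist view showed no slip in the grip, and the joints were nearly still.
- **Bystanders:** none looked moved in the last pictures; I judged this by eye and did not measure it.

One check failed: in the final top view, the search for the spot picked up a different dark area (the arm probably hid the spot). That angle check therefore rests on the scene and wrist cameras and the arm's own position reading.

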